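# Clamp the oblong soap in the decorating holder and lock it

## Task

Lay the oblong, round-ended soap lengthwise on the holder's rail between the sliding jaw and the far stop, then push the sprung jaw towards the soap until it catches in its notch and stays, and then turn the lock knob on the sloping face clockwise until it clicks past its detent. Leave everything else where it is and let go of it all at the end.

Things in the scene. Friction and masses are not known exactly. Their poses are not given: they have to be found in the camera images.
- soap_center (a point): Centre (half-way up) of the loose oblong cream soap: 90 mm long along its x axis, 50 mm wide (y), 30 mm high (z), both ends rounded to a 25 mm radius, 0.1 kg. It lies flat on the table among two other soaps of the same colour.
- holder: Grey steel work holder fixed to the table: base plate 210 (x) by 235 mm (y), 12 mm thick. Origin on the table, z up; its front (-x) roughly faces the robot. A rail along x at y = +50 mm carries the jaw (near end) and a fixed stop (far end, 60 mm wide, top 72 mm up). At y = -85 mm the console, 86 mm wide, up to 114 mm high, its face sloping 35 degrees down to the front, with the lock knob.
- jaw (a joint): Jaw travel in m along the holder's +x: 0 = back (open). A return spring resists with 2 to 3.5 N; at 10 mm a sprung ball catch adds to it, about 13 N in all, easing until its hump is passed at about 21 mm; then the jaw slips into its notch at 26 mm and stays there when let go. Let go before the hump it snaps back to 0. Hard end of travel at 30 mm.
- jaw_post (a point): On the axis of the jaw's upright round black post (18 mm diameter, 45 mm tall), 94 mm above the table, 17 mm below the post's top. The post stands on the jaw block (34 mm along x, 58 mm wide, top 67 mm above the table). Moves with the jaw; axes as the holder's.
- jaw_face (a point): Middle of the jaw's clamping face (towards +x), 47 mm above the table; axes parallel to the holder's, moves with the jaw.
- knob_grip (a point): On the lock knob's turning axis at grip height, 30 mm out from the sloping face. The black knob is a bar 68 mm long (x of this point, turns with it), 16 mm thick (y), its outer end 44 mm from the face, on a flat disc of 34 mm radius. z is the turning axis, pointing out of the face: leaning 35 degrees from vertical towards the holder's front (-x).
- knob (a joint): Lock knob angle in rad, growing clockwise seen facing the knob (negative turn about z of knob_grip). 0 = bar straight up the slope. Starts anywhere from 0 to 0.3 with light friction (0.04 N m); at 0.6 a detent resists with up to 0.3 N m, its hump is at 0.9, past it the knob clicks on to about 1.15 and stays; hard end at 1.3. Let go between 0.6 and the hump it springs back to about 0.65.
- round_soap_center (a point): Centre of a round cream soap, 60 mm in diameter, 30 mm high. Bystander.
- square_soap_center (a point): Centre of a square cream soap, 60 x 60 x 30 mm. Bystander.
- cup: White paper cup, 80 mm across the rim, 90 mm high, loose. Origin: centre of its underside. Bystander.
- scrap_box: Low open cardboard box, 110 x 160 x 55 mm, loose. Origin: centre of its underside. Bystander.
- bed (a point): Middle of the open bed, on top of the holder's aluminium rail (40 mm wide, top 32 mm above the table); axes as the holder's. With the jaw back the gap is 114 mm long, 57 mm either way along x: jaw face to the stop's sprung rubber pad (gives up to 5 mm under 0.5 to 3 N). Long sides open to fingers down to the base plate. The soap lies here lengthwise along x, either way round.
There are look-alikes about, which are no part of the job. What is shaped like the part that bears soap_center but green, pink or turquoise is not meant.

How it is judged:
On the way, in this order (a step that is already met when the one before it is completed fails the run):
1. the oblong soap lies flat on the rail between jaw and stop, lengthwise (x of soap_center in the frame of holder between -0.012 and 0.03 m and y of soap_center in the frame of holder between 0.035 and 0.065 m and z of soap_center in the frame of holder below 0.051 m and angle between the x axis of soap_center and the x axis of holder, either way round below 0.26 rad), for 0.2 s.
2. the jaw is in its holding notch (value of joint jaw above 0.0235 m), for 0.2 s.
3. the lock knob has clicked past its detent (value of joint knob above 1.05 rad), for 0.2 s.
At the end, for the whole second after the job is handed in: The jaw stays in its notch (travel over 23.5 mm), the knob stays past its detent (over 1.05 rad), and the oblong soap lies flat on the rail between jaw and stop: within 4 mm of touching the jaw, within 15 mm of the rail's centre line, lengthwise within 15 degrees, at rest (value of joint jaw above 0.0235 m and value of joint knob above 1.05 rad and x of soap_center in the frame of jaw_face between 0.04 and 0.049 m and y of soap_center in the frame of holder between 0.035 and 0.065 m and z of soap_center in the frame of holder between 0.042 and 0.051 m and angle between the x axis of soap_center and the x axis of holder, either way round below 0.26 rad and angle between soap_center's own z axis and vertical below 0.1 rad and velocity of joint jaw below 0.01 m/s and velocity of joint knob below 0.1 rad/s).
It fails at once if another soap, the cup or the cardboard box is moved more than 30 mm (distance of any of round_soap_center, square_soap_center, cup, scrap_box from where it was at the start of the episode above 0.03 m).
It also fails if it takes over 58 s, if anything falls off the work surface, if the arm or the gripper's body presses on something with over 40 N, if the wrist force passes 120 N, or if a joint passes its speed limit or range.

## Robot

A 6-joint arm with a two-finger parallel gripper is mounted at the origin on the work surface. World frame = base frame: x ahead of the robot, y to its left, z up, the work surface at z = 0. Lengths are in m, angles in rad, forces in N, time in s.
With the tool pointing down it reaches from about 0.25 to 0.725 m from the base axis. Payload 4 kg.
Tool frame: the origin (TCP) lies midway between the tips of the shut fingers; the grasp point (between the pads) lies 19 mm behind it (bot.grip_point_offset is the distance from the TCP to the grasp point, in m); z points along the fingers, y is the line along which they close (so a half turn about z gives the same grasp; the last joint's range is limited). The gripper opens to 85 mm and grips with 20 to 120 N. Pads are 22 mm wide; open, the fingers measure 114 mm over their backs; the gripper's body (76 mm by 85 mm) begins 54 mm behind the grasp point. The pads swing forward as they close: fully open they stand 13 mm farther back than shut.
Start: joints at [1.286, 0.241, 0.005, 1.335, 0, 1.571], TCP at [0.14, 0.48, 0.193] pointing down, gripper open.
Joint ranges: [-2.72, 2.72], [-1.05, 1.87], [-1.09, 1.28], [-1.99, 2.15], [-1.42, 1.44], [-3.14, 3.14]. Speed limits (rad/s): [2.79, 2.79, 3.14, 3.14, 3.14, 3.14].

## Interface

Orientations are given as a unit quaternion [x, y, z, w].
In Python, from workcell import bot gives the robot as it stands.
- The arm moves only by the tool step_arm, never from a script. Its argument "targets" is text: rows parted by semicolons, each of 7 numbers parted by spaces: the opening, from -1 (shut) to 1 (fully open), so that 0 is half open, then the shift along the world's x, y, z normalised to -1 to 1, where 1 is 0.5 m, then the turn, a rotation vector about the world's x, y, z normalised to -1 to 1, where 1 is pi/4 rad. In form: gripper x y z wx wy wz; .... A call has 1 to 10 rows; each row is the pose to reach, as a shift and turn from the pose commanded when the call began; what a row does not reach only later rows make up. A row lasts 1/12 s, in which the tool goes at most 41.7 mm and 7.16 degrees, less where a joint would pass 70% of its speed; a pose out of reach is approached as far as the arm can. A call with a number of a shift or a turn outside -1 to 1 is refused whole. A call with a gripper value outside its range is refused whole. The fingers move at their own pace and stop on an object; the grip force is fixed at half the most. Time passes only in rows, so rows that repeat a pose let the fingers close. It gives the time, the measured TCP pose, the force, the opening and the grip force at its end, in the units of the state.
- bot.get_obs(): the state, without advancing time (a new reading comes with each control period).
- bot.camera(name): name is "scene" or "side" or "wrist"; returns the picture (400x640x3 uint8, red, green, blue); there is no depth.
- bot.camera_info(name): a dict with "vertical_fov" (degrees; the focal length in pixels is half the picture's height over the tangent of half this angle, whatever the lens; pixels are square), "cx", "cy" (the principal point, pixels), "pose" (4x4, takes a point from camera to world coordinates). Camera axes: x right, y up, looking along -z (the intrinsics and any distortion apply to the point x, -y, -z); pixel columns grow to the right and rows downward; lengths in m; the calibration is good to about 2 mm. A picture is of the moment at which its call begins: read the wrist's pose just before it. camera_info takes no time and is no camera call; for the wrist camera it gives the pose at the moment of the call.
- bot.job_done(): hands the job in; it is judged then, once.
The state is a dict: "clock": time; "joint_pos": joint angles; "joint_vel": joint speeds; "tau": joint torques, N m; "eef_pos": TCP position; "tool_rot": TCP orientation; "ft_force": force on the tool from outside, world axes, zero at the start; "ft_torque": the same for the moment, N m; "grip_width": finger opening in m; "grasp_force": force on a finger pad.
Only numpy, scipy, OpenCV 4.12 (cv2) and the standard library are available. Lean on these libraries where they do the work, as an engineer would, in place of code of your own. Each camera call takes 0.05 s, during which the arm holds its last target. There are 200 camera calls.

## Working session

There is one attempt and no reset: what is moved stays moved. The work goes in short steps, Python scripts to look and compute and a tool call to move; the robot and the scene stay as the last step left them, time stands still between calls to the robot, and variables do not carry over. Pictures are saved under pics/ and viewed, at most 10 in all, crops included, and the job is handed in when it is done.

Besides the shell and the picture viewer there is one more tool, called after "Call:" as name(argument=value, ...), one argument or row to a line, values as JSON. step_arm: Moves the arm, as the interface text tells. Scaled input: -1 to 1 covers 0.5 m each way for a shift and pi/4 rad each way for a turn. Its arguments: {"type":"object","properties":{"targets":{"type":"string"}},"required":["targets"]}

```bash
mkdir -p pics; ls; python3 - <<'E'
from workcell import bot
import cv2
for n in ("scene","side"):
    cv2.imwrite(f"pics/{n}0.png",bot.camera(n)[:,:,::-1])
    print(n,bot.camera_info(n))
print(bot.camera_info("wrist"))
print(bot.get_obs())
E
```

```text
pics
scene {'vertical_fov': 45.453921989765306, 'cx': 322.9516174302418, 'cy': 205.30688320584187, 'pose': array([[-0.33791194, -0.80179424,  0.49289098,  1.26666259],
       [ 0.94116565, -0.28521166,  0.18127751,  0.28340343],
       [-0.00476901,  0.52514789,  0.85099762,  1.45181168],
       [ 0.        ,  0.        ,  0.        ,  1.        ]])}
side {'vertical_fov': 55.99401737869998, 'cx': 319.0427658582977, 'cy': 198.77331992406175, 'pose': array([[ 0.97530542,  0.15406658, -0.15824926,  0.33763624],
       [-0.22030684,  0.72934257, -0.64770696, -0.6433805 ],
       [ 0.01562792,  0.66657551,  0.74527368,  0.84696823],
       [ 0.        ,  0.        ,  0.        ,  1.        ]])}
{'vertical_fov': 62.277588095450426, 'cx': 317.1514866040903, 'cy': 194.1923419062569, 'pose': array([[ 0.28130947, -0.9210697 , -0.26925006,  0.07224042],
       [ 0.9596137 ,  0.26926181,  0.08148384,  0.5003655 ],
       [-0.00255353, -0.28129822,  0.959617  ,  0.37266283],
       [ 0.        ,  0.        ,  0.        ,  1.        ]])}
{'clock': 0.1, 'joint_pos': array([ 1.28605205e+00,  2.41316418e-01,  3.86262580e-03,  1.33521069e+00,
       -2.17257664e-05,  1.57085207e+00]), 'joint_vel': array([ 0.0006352 , -0.00163574,  0.00338352,  0.00106593, -0.00101008,
       -0.00209402]), 'tau': array([ 7.48631749e-06, -3.73137438e+01,  2.53010452e+01,  1.08259858e-02,
        3.98048553e-05,  2.55288867e-06]), 'eef_pos': array([0.14028347, 0.47925083, 0.19221405]), 'tool_rot': array([ 1.41919167e-01,  9.89877809e-01, -9.26171683e-04, -1.21759054e-04]), 'ft_force': array([-0.2370733 , -0.04096401, -0.66896696]), 'ft_torque': array([ 0.00523973,  0.03004756, -0.02016907]), 'grasp_force': 0.0, 'grip_width': 0.08566786299232454}
```

View pics/scene0.png

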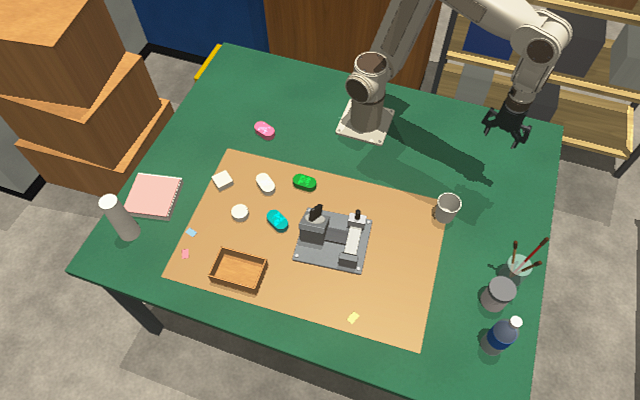

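View pics/side0.png

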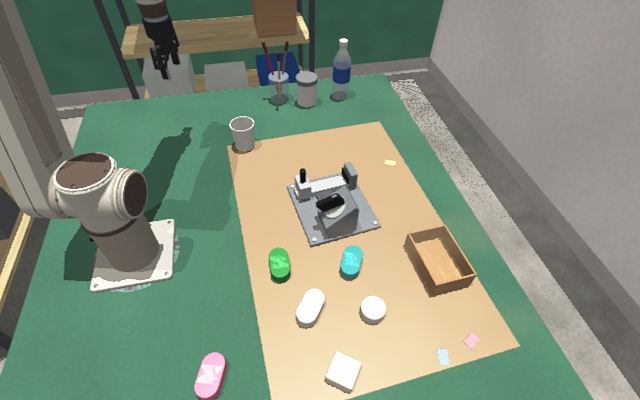

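The scene picture shows the cream oblong soap at about (265,183) and the holder around (333,240). In the side picture they are at (311,307) and (335,205).

```bash
cat > h.py <<'E'
from workcell import bot
import numpy as np, cv2
def ray(info,u,v):
    f=200/np.tan(np.radians(info["vertical_fov"])/2)
    P=info["pose"]; d=P[:3,:3]@np.array([(u-info["cx"])/f,-(v-info["cy"])/f,-1.])
    return P[:3,3],d
def onz(info,u,v,z):
    o,d=ray(info,u,v); return o+d*(z-o[2])/d[2]
def proj(info,p):
    f=200/np.tan(np.radians(info["vertical_fov"])/2)
    P=info["pose"]; c=P[:3,:3].T@(np.asarray(p)-P[:3,3])
    return np.array([info["cx"]+f*c[0]/-c[2],info["cy"]-f*c[1]/-c[2]])
E
python3 - <<'E'
from h import *
s,d=bot.camera_info("scene"),bot.camera_info("side")
print("soap",onz(s,265,183,.015),onz(d,311,307,.015))
print("cup",onz(s,447,207,.045),onz(d,243,135,.045))
print("round",onz(s,240,212,.03),onz(d,373,306,.03))
a=cv2.imread("pics/scene0.png");b=cv2.imread("pics/side0.png")
c=lambda im,x,y,w,h,k:cv2.resize(im[y:y+h,x:x+w],None,fx=k,fy=k,interpolation=cv2.INTER_CUBIC)
cv2.imwrite("pics/crop1.png",np.hstack([c(a,285,195,100,85,4),c(b,280,158,100,85,4)]))
E
```

```text
soap [ 0.4153518  -0.25387515  0.015     ] [ 0.42024465 -0.2505566   0.015     ]
cup [0.31489156 0.38922284 0.045     ] [0.32150807 0.38632648 0.045     ]
round [ 0.56540245 -0.28162842  0.03      ] [ 0.56023683 -0.28593622  0.03      ]
```

View pics/crop1.png

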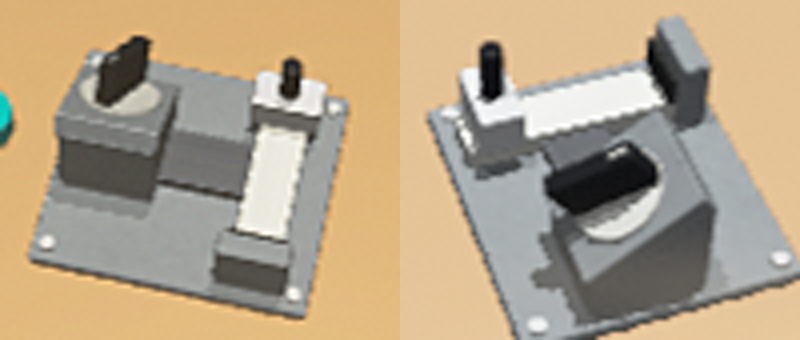

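The crop shows the holder's plate corners, the post top at crop (291,64) / (489,47) and the knob. I'll fit the holder pose to these.

```bash
cat >> h.py <<'E'
from scipy.optimize import least_squares
def fit(obs,x0):
    def T(q,p): c,s=np.cos(q[2]),np.sin(q[2]); return np.array([q[0]+c*p[0]-s*p[1],q[1]+s*p[0]+c*p[1],p[2]])
    r=lambda q:np.concatenate([proj(i,T(q,p))-uv for i,p,uv in obs])
    R=least_squares(r,x0,loss="soft_l1"); return R.x,R.fun.reshape(-1,2),T
E
python3 - <<'E'
from h import *
s,d=bot.camera_info("scene"),bot.camera_info("side")
S=lambda x,y:(285+x/4-.4,195+y/4-.4); D=lambda x,y:(280+(x-400)/4-.4,158+y/4-.4)
o=[(s,(.105,-.1175,.012),S(32,252)),(s,(.105,.1175,.012),S(304,308)),(s,(-.105,.1175,.012),S(349,97)),
(d,(-.105,.1175,.012),D(427,113)),(d,(.105,-.1175,.012),D(800,262)),(d,(-.105,-.1175,.012),D(513,332)),
(s,(-.074,.05,.111),S(291,62)),(d,(-.074,.05,.111),D(489,44))]
q,f,T=fit(o,(.5,.05,0)); print(q,f.round(1))
for i,uv in((s,S(291,62)),(d,D(489,44))): print("post top",onz(i,*uv,.111),T(q,(-.074,.05,.111)))
# soap axis from both cameras: far ends read from pictures
b=cv2.imread("pics/side0.png");a=cv2.imread("pics/scene0.png")
for i,im,r in((s,a,(250,168,35,30)),(d,b,(285,280,55,55))):
    x,y,w,h=r; c=im[y:y+h,x:x+w].astype(int)
    m=((c.min(2)>150)&(c.max(2)-c.min(2)<45)).astype(np.uint8)
    v,u=np.nonzero(m); P=np.array([onz(i,uu+x,vv+y,.028)[:2] for uu,vv in zip(u,v)])
    print(len(u),cv2.minAreaRect(P.astype(np.float32)*1000),P.mean(0))
E
```

```text
[0.54527673 0.06018318 0.08690743] [[ 0.3  0.5]
 [ 1.5  3.2]
 [ 3.2  1.7]
 [-0.1 -3.1]
 [-0.1  1.4]
 [ 0.1  1.9]
 [-1.7 -1.2]
 [-0.6  3.7]]
post top [0.46966034 0.11026809 0.111     ] [0.46721611 0.10357142 0.111     ]
post top [0.47157579 0.1178277  0.111     ] [0.46721611 0.10357142 0.111     ]
245 ((420.0025634765625, -250.864990234375), (86.90779876708984, 49.31010437011719), 52.20503616333008) [ 0.41979135 -0.25089042]
697 ((417.97320556640625, -251.15972900390625), (90.0739517211914, 50.57212829589844), 52.62724685668945) [ 0.41755179 -0.25216347]
```

Call:
step_arm(
  targets="1 0.4 -0.42 0.12 0 0 0.473;1 0.4 -0.42 0.12 0 0 0.473;1 0.4 -0.42 0.12 0 0 0.473;1 0.4 -0.42 0.12 0 0 0.473;1 0.4 -0.42 0.12 0 0 0.473;1 0.4 -0.42 0.12 0 0 0.473;1 0.4 -0.42 0.12 0 0 0.473;1 0.4 -0.42 0.12 0 0 0.473",
)

```text
clock: 0.77
eef_pos: [0.3431, 0.2667, 0.2539]
tool_rot: [-0.041, 0.999, -0.0, 0.001]
ft_force: [-0.3, 0.3, -0.0]
grip_width: 0.0851
grasp_force: 0.0
```

Call:
step_arm(
  targets="1 0.36 -0.42 0 0 0 0;1 0.36 -0.42 0 0 0 0;1 0.36 -0.42 0 0 0 0;1 0.36 -0.42 0 0 0 0;1 0.36 -0.42 0 0 0 0;1 0.36 -0.42 0 0 0 0;1 0.36 -0.42 0 0 0 0;1 0.36 -0.42 0 0 0 0;1 0.36 -0.42 0 0 0 0",
)

```text
clock: 1.52
eef_pos: [0.5206, 0.0585, 0.2519]
tool_rot: [-0.042, 0.999, 0.0, -0.001]
ft_force: [-1.0, 0.5, 0.1]
grip_width: 0.0852
grasp_force: 0.0
```

```bash
python3 - <<'E'
from h import *
print(bot.get_obs()["joint_pos"],bot.get_obs()["joint_vel"])
i=bot.camera_info("wrist"); im=bot.camera("wrist")
np.save("w1.npy",i["pose"]); print(i["pose"])
cv2.imwrite("pics/w1.png",cv2.resize(im[:,:,::-1],(800,500),interpolation=cv2.INTER_CUBIC))
E
```

```text
[1.11779385e-01 2.75090092e-01 2.02531695e-01 1.50053347e+00
 2.94857604e-04 2.82008464e-02] [ 0.04634491 -0.02737502 -0.02142966  0.00732257  0.00599329  0.00323666]
[[-8.30645977e-02 -9.57003620e-01 -2.77928666e-01  4.50275807e-01]
 [ 9.96544079e-01 -7.98847188e-02 -2.27668773e-02  5.32602483e-02]
 [-4.14269362e-04 -2.78859288e-01  9.60331883e-01  4.32483872e-01]
 [ 0.00000000e+00  0.00000000e+00  0.00000000e+00  1.00000000e+00]]
```

View pics/w1.png

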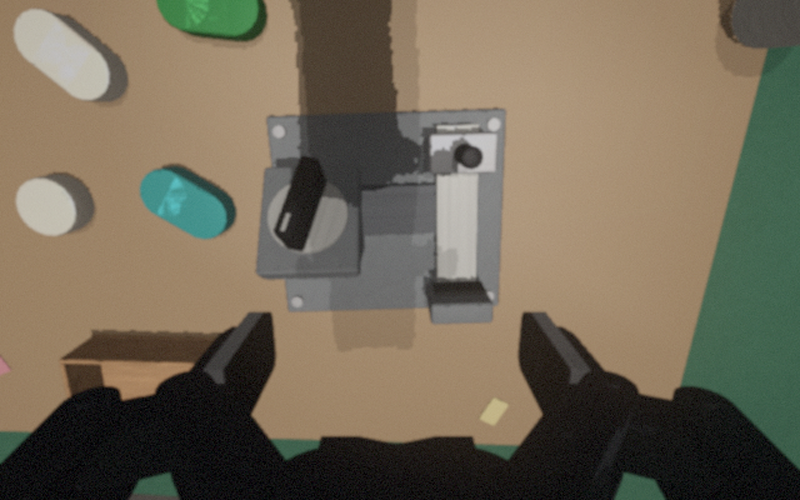

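The wrist view shows the plate corners (267,118), (505,109) and (290,311), the post top (469,155) and the knob bar from (312,160) to (288,245). The soap is at the upper left.

```bash
python3 - <<'E'
from h import *
w=bot.camera_info("wrist"); w["pose"]=np.load("w1.npy")
W=lambda x,y:(x/1.25-.1,y/1.25-.1)
o=[(w,(-.105,-.1175,.012),W(267,118)),(w,(-.105,.1175,.012),W(505,109)),(w,(.105,-.1175,.012),W(290,311)),(w,(.105,.1175,.012),W(498,304))]
q,f,T=fit(o,(.5,.05,0)); print(q,f.round(1))
c,s=np.cos(q[2]),np.sin(q[2])
def inh(p): d=p[:2]-q[:2]; return np.array([c*d[0]+s*d[1],-s*d[0]+c*d[1]]).round(4)
P=onz(w,*W(470,155),.111); print("post",P,inh(P))
for u in((437,200),(477,200),(437,260),(477,260)): print("rail",inh(onz(w,*W(*u),.032)))
for u in((431,322),(492,322),(431,304),(492,304)): print("stop",inh(onz(w,*W(*u),.072)))
for u in((431,172),(496,172),(431,134),(496,133)): print("jaw top",inh(onz(w,*W(*u),.067)))
for u in((258,275),(360,275)): print("console",inh(onz(w,*W(*u),.114)))
E
```

```text
[0.54603561 0.05412313 0.11999502] [[-1.8 -0.6]
 [ 1.5 -0.9]
 [-1.3  2.5]
 [ 1.4  2.4]]
post [0.46918652 0.11085233 0.111     ] [-0.0695  0.0655]
rail [-0.0212  0.0473]
rail [-0.0197  0.0864]
rail [0.0407 0.0467]
rail [0.0422 0.0875]
stop [0.0897 0.0367]
stop [0.0919 0.0953]
stop [0.0709 0.037 ]
stop [0.073  0.0948]
jaw top [-0.0526  0.0391]
jaw top [-0.0505  0.096 ]
jaw top [-0.0848  0.0395]
jaw top [-0.0836  0.095 ]
console [ 0.0205 -0.1075]
console [ 0.0236 -0.0239]
```

Call:
step_arm(
  targets="1 -0.203 -0.619 0 0 0 1;1 -0.203 -0.619 0 0 0 1;1 -0.203 -0.619 0 0 0 1;1 -0.203 -0.619 0 0 0 1;1 -0.203 -0.619 -0.2 0 0 1;1 -0.203 -0.619 -0.2 0 0 1;1 -0.203 -0.619 -0.2 0 0 1;1 -0.203 -0.619 -0.2 0 0 1;1 -0.203 -0.619 -0.2 0 0 1;1 -0.203 -0.619 -0.2 0 0 1",
)

```text
clock: 2.4
eef_pos: [0.4148, -0.2514, 0.1494]
tool_rot: [-0.42, 0.907, 0.002, -0.003]
ft_force: [-0.5, 0.1, -0.8]
grip_width: 0.0855
grasp_force: 0.0
```

Call:
step_arm(
  targets="1 0 0 0 0 0 0.058;1 0 0 0 0 0 0.058",
)

```text
clock: 2.57
eef_pos: [0.4185, -0.2485, 0.1529]
tool_rot: [-0.443, 0.896, 0.001, -0.0]
ft_force: [0.0, 1.1, 0.2]
grip_width: 0.0854
grasp_force: 0.0
```

```bash
python3 - <<'E'
from h import *
i=bot.camera_info("wrist"); im=bot.camera("wrist"); o=bot.get_obs(); print(o["eef_pos"],o["tool_rot"],o["joint_pos"])
c=im.astype(int); m=((c.min(2)>140)&(c.max(2)-c.min(2)<45)).astype(np.uint8)
n,l,st,ce=cv2.connectedComponentsWithStats(m)
for k in range(1,n):
    if st[k,4]<800: continue
    v,u=np.nonzero(l==k); P=np.array([onz(i,a,b,.03)[:2] for a,b in zip(u,v)])
    print(st[k],cv2.minAreaRect(P.astype(np.float32)*1000))
cv2.imwrite("pics/w2.png",im[:,:,::-1])
E
```

```text
[ 0.41906661 -0.24836459  0.15329293] [-4.43164635e-01  8.96440212e-01  1.82087423e-04  1.38334528e-04] [-5.35307984e-01  2.36933170e-01 -1.05060361e-01  1.22895736e+00
  4.30440489e-04 -1.45355970e+00]
[ 134   22   75   73 4910] ((455.1676025390625, -404.8332214355469), (57.07488250732422, 57.92549133300781), 52.6336669921875)
[ 290  163   52   54 2058] ((427.9744873046875, -238.0269775390625), (52.31483840942383, 48.293025970458984), 52.61074447631836)
[ 151  202   58   54 2439] ((558.965087890625, -287.7158203125), (56.54170227050781, 55.907569885253906), 47.32988739013672)
```

View pics/w2.png

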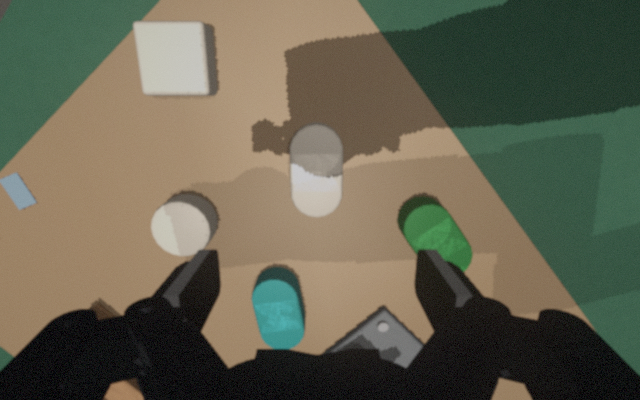

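The soap's top spans rows 125–216 and columns 290–342, aligned with the fingers, so its centre is near (0.417,-0.252). I'll descend and grip.

Call:
step_arm(
  targets="1 -0.002 -0.008 -0.15 0 0 0;1 -0.002 -0.008 -0.2 0 0 0;1 -0.002 -0.008 -0.25 0 0 0;1 -0.002 -0.008 -0.29 0 0 0;1 -0.002 -0.008 -0.306 0 0 0;1 -0.002 -0.008 -0.306 0 0 0;1 -0.002 -0.008 -0.306 0 0 0",
)

```text
clock: 3.2
eef_pos: [0.4193, -0.2534, 0.0012]
tool_rot: [-0.443, 0.896, -0.001, 0.0]
ft_force: [0.1, 0.6, 0.4]
grip_width: 0.0857
grasp_force: 0.0
```

Call:
step_arm(
  targets="-1 0 0 0 0 0 0;-1 0 0 0 0 0 0;-1 0 0 0 0 0 0;-1 0 0 0 0 0 0;-1 0 0 0 0 0 0;-1 0 0 0 0 0 0",
)

```text
clock: 3.7
eef_pos: [0.4182, -0.2538, 0.0004]
tool_rot: [-0.443, 0.897, -0.0, 0.0]
ft_force: [-0.4, 1.2, -0.7]
grip_width: 0.0123
grasp_force: 0.0
```

```bash
python3 - <<'E'
from h import *
o=bot.get_obs();print(o["grip_width"],o["grasp_force"],o["eef_pos"])
a=bot.camera("wrist");b=bot.camera("side");s=bot.camera("scene")
z=lambda m,x,y,w,h:cv2.resize(m[y:y+h,x:x+w],(400,300),interpolation=cv2.INTER_CUBIC)
cv2.imwrite("pics/c3.png",np.vstack([np.hstack([z(a,0,0,640,400),z(b,250,240,160,120)]),np.hstack([z(s,205,130,120,90),z(a,160,100,320,240)])])[:,:,::-1])
E
```

```text
0.012267113987507178 0.0 [ 4.18151721e-01 -2.53844693e-01  3.93775729e-04]
```

View pics/c3.png

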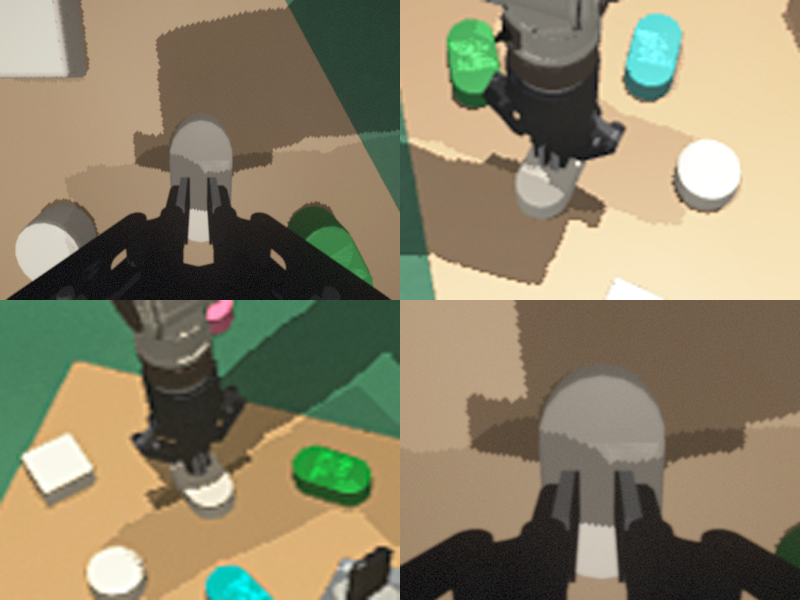

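The composite shows the nearly shut fingers on or above the soap's top, with tips at about pixel (318,238). That contradicts TCP z≈0, so I'll check the projection.

```bash
python3 - <<'E'
from h import *
i=bot.camera_info("wrist");o=bot.get_obs();p=o["eef_pos"];print(i["pose"][:3,3])
for z in(0,.01,.02,.03,.04,.05): print(z,proj(i,p+[0,0,z]))
# soap top ends as seen: far end (318,152)
for z in(0,.03): print(onz(i,318,152,z), onz(i,270,205,z),onz(i,372,205,z))
print(o["ft_force"],o["tau"],o["joint_pos"])
d,s=bot.camera_info("side"),bot.camera_info("scene")
for z in(0,.03,.04):print(proj(d,p+[0,0,z]),proj(s,p+[0,0,z]))
E
```

```text
[ 0.37491368 -0.30973865  0.18049037]
0 [317.17806735 223.56450106]
0.01 [317.17428871 230.16603034]
0.02 [317.17009282 237.49651568]
0.03 [317.16540653 245.68375229]
0.04 [317.16013854 254.88726156]
0.05 [317.15417337 265.30878787]
[ 0.39204049 -0.28670182  0.        ] [ 0.43244705 -0.27919036  0.        ] [ 0.38600354 -0.24361989  0.        ]
[ 0.38919378 -0.29053086  0.03      ] [ 0.42288421 -0.28426791  0.03      ] [ 0.38416025 -0.25460975  0.03      ]
[ 0.14834075 -0.25736975 -0.21575774] [ 3.35271892e-03 -3.91392589e+01  1.97876143e+01 -4.41773473e-04
  2.41903990e-04  1.96104038e-04] [-5.45620541e-01  3.95247754e-01 -3.27030523e-01  8.48577551e-01
 -1.13141265e-05 -1.46305307e+00]
[310.30553158 311.24970813] [265.21020487 185.85907233]
[310.28381911 305.51934096] [264.31637598 181.21216691]
[310.27633263 303.54350277] [264.01252676 179.63249254]
```

Call:
step_arm(
  targets="-1 0 0 0 0 0 0;-1 0 0 0 0 0 0;-1 0 0 0 0 0 0",
)

```text
clock: 4.1
eef_pos: [0.4179, -0.2536, -0.0001]
tool_rot: [-0.443, 0.897, 0.0, -0.0]
ft_force: [-0.1, -0.0, -1.0]
grip_width: 0.0001
grasp_force: 0.0
```

```bash
python3 - <<'E'
from h import *
o=bot.get_obs();print(o)
b=bot.camera("side")
d=bot.camera_info("side"); 
# gripper visible tip check: bigger side crop
cv2.imwrite("pics/c4.png",cv2.resize(b[240:340,260:370],(770,600)[:2] if 0 else (660,600),interpolation=cv2.INTER_CUBIC)[:,:,::-1])
E
```

```text
{'clock': 4.1, 'joint_pos': array([-5.45453746e-01,  3.95439698e-01, -3.27026578e-01,  8.48501693e-01,
        2.53826204e-05, -1.46310907e+00]), 'joint_vel': array([ 1.26212206e-03, -1.38402781e-03, -6.45897286e-05,  8.29618920e-04,
       -3.90924031e-04,  1.01215473e-03]), 'tau': array([-5.49545599e-03, -3.90782225e+01,  1.97482342e+01,  2.78839572e-03,
       -1.92761713e-04,  4.92489914e-05]), 'eef_pos': array([ 4.17926333e-01, -2.53615709e-01, -7.59739409e-05]), 'tool_rot': array([-4.42897321e-01,  8.96572337e-01,  7.92253828e-05, -3.53512229e-05]), 'ft_force': array([-0.14037592, -0.0125532 , -0.97946943]), 'ft_torque': array([-0.03539726,  0.02436769, -0.00753882]), 'grasp_force': 0.0, 'grip_width': 7.871623898130784e-05}
```

View pics/c4.png

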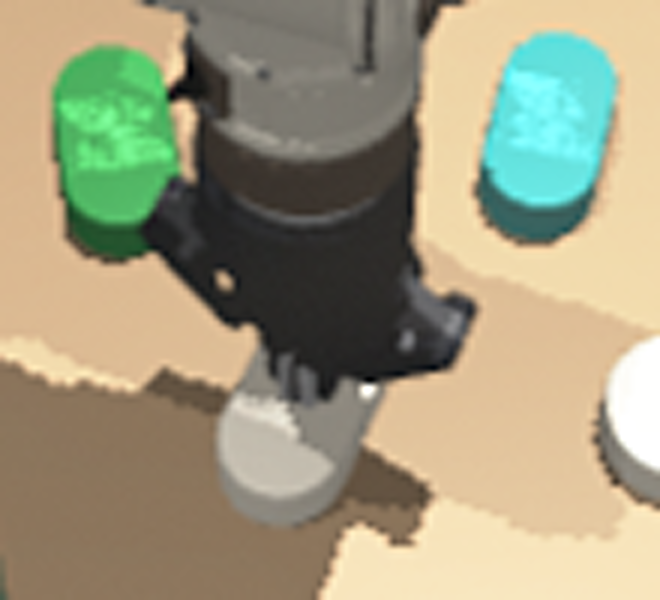

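The fingers shut fully (width 0) with no force, and the picture shows them inside the outline of the soap, which hasn't moved. I'll lift, then lower the shut fingers onto the soap to test for contact.

Call:
step_arm(
  targets="-1 0 0 0.06 0 0 0;-1 0 0 0.12 0 0 0;-1 0 0 0.12 0 0 0;-1 0 0 0.12 0 0 0",
)

```text
clock: 4.48
eef_pos: [0.4197, -0.2547, 0.0619]
tool_rot: [-0.443, 0.897, -0.002, 0.001]
ft_force: [0.1, 0.4, -1.2]
grip_width: 0.0001
grasp_force: 0.0
```

Call:
step_arm(
  targets="-1 0 0 -0.02 0 0 0;-1 0 0 -0.04 0 0 0;-1 0 0 -0.055 0 0 0;-1 0 0 -0.065 0 0 0;-1 0 0 -0.07 0 0 0;-1 0 0 -0.07 0 0 0",
)

```text
clock: 4.98
eef_pos: [0.4169, -0.253, 0.0234]
tool_rot: [-0.443, 0.897, 0.001, -0.001]
ft_force: [0.0, -0.2, 0.1]
grip_width: -0.0
grasp_force: 0.0
```

```bash
cat >> h.py <<'E'
def blobs(name,z,amin=60):
    i=bot.camera_info(name); im=bot.camera(name); c=im.astype(int)
    m=((c.min(2)>115)&(c.max(2)-c.min(2)<32)).astype(np.uint8)
    n,l,st,ce=cv2.connectedComponentsWithStats(m); out=[]
    for k in range(1,n):
        if st[k,4]<amin: continue
        v,u=np.nonzero(l==k); P=np.array([onz(i,a,b,z)[:2] for a,b in zip(u,v)])
        if .25<P[:,0].mean()<.72 and abs(P[:,1].mean())<.45: out.append((st[k,:5].tolist(),cv2.minAreaRect(P.astype(np.float32)*1000)))
    return im,out
E
python3 - <<'E'
from h import *
print(bot.get_obs()["ft_force"],bot.get_obs()["eef_pos"])
for n in("side","scene"):
    for r in blobs(n,.028)[1]: print(n,r)
E
```

```text
[ 0.0330749  -0.18841385  0.054841  ] [ 0.41687504 -0.25296408  0.02339449]
side ([276, 168, 48, 22, 157], ((479.9135437011719, 169.02627563476562), (56.83869934082031, 156.01124572753906), 58.6625862121582))
side ([328, 199, 12, 36, 83], ((534.542236328125, -0.9887275695800781), (131.53611755371094, 9.190010070800781), 61.397396087646484))
side ([291, 213, 27, 16, 132], ((452.6766052246094, -1.1045036315917969), (53.20448303222656, 72.85389709472656), 77.47891998291016))
side ([296, 297, 28, 30, 548], ((411.97332763671875, -261.3231506347656), (81.27356719970703, 51.34811019897461), 51.99231719970703))
side ([361, 296, 25, 27, 547], ((559.134033203125, -291.50738525390625), (64.17316436767578, 57.256710052490234), 77.66387939453125))
side ([437, 348, 13, 18, 170], ((670.4780883789062, -426.75311279296875), (35.449546813964844, 23.029287338256836), 75.9047622680664))
side ([326, 351, 36, 42, 942], ((454.4751892089844, -408.17645263671875), (65.80538177490234, 59.526695251464844), 52.427398681640625))
scene ([212, 171, 21, 16, 198], ((456.9485778808594, -405.677490234375), (57.219261169433594, 57.922061920166016), 47.60800552368164))
scene ([260, 181, 15, 10, 60], ((433.62176513671875, -235.16671752929688), (32.94427490234375, 44.23653030395508), 43.9294548034668))
scene ([438, 192, 24, 21, 293], ((281.16790771484375, 394.38421630859375), (82.12046813964844, 80.3426513671875), 11.12677001953125))
scene ([232, 205, 15, 14, 170], ((563.302001953125, -286.8861999511719), (54.19416427612305, 48.7959098815918), 24.590862274169922))
scene ([292, 208, 80, 66, 2755], ((550.016357421875, 49.66191864013672), (217.44610595703125, 240.67005920410156), 6.8353071212768555))
```

Nothing resisted at TCP z=0.023. Either the fingers really end higher than reported, or this soap has no contact. A slow touch on bare mat beside it will tell which.

Call:
step_arm(
  targets="-1 0 0 0.07 0 0 0;-1 -0.08 0 0.07 0 0 0;-1 -0.16 0 0.07 0 0 0;-1 -0.16 0 0.07 0 0 0;-1 -0.16 0 0.02 0 0 0;-1 -0.16 0 -0.02 0 0 0;-1 -0.16 0 -0.036 0 0 0;-1 -0.16 0 -0.036 0 0 0;-1 -0.16 0 -0.036 0 0 0",
)

```text
clock: 5.83
eef_pos: [0.3381, -0.2536, 0.0072]
tool_rot: [-0.443, 0.897, 0.0, -0.0]
ft_force: [0.0, -0.9, 0.4]
grip_width: 0.0003
grasp_force: 0.0
```

Call:
step_arm(
  targets="-1 0 0 -0.004 0 0 0;-1 0 0 -0.008 0 0 0;-1 0 0 -0.012 0 0 0;-1 0 0 -0.016 0 0 0;-1 0 0 -0.016 0 0 0;-1 0 0 -0.016 0 0 0",
)

```text
clock: 6.33
eef_pos: [0.3379, -0.2536, -0.001]
tool_rot: [-0.443, 0.897, 0.0, -0.0]
ft_force: [-0.1, 0.3, 0.3]
grip_width: -0.0002
grasp_force: 0.0
```

Call:
step_arm(
  targets="-1 0 0 -0.004 0 0 0;-1 0 0 -0.008 0 0 0;-1 0 0 -0.012 0 0 0;-1 0 0 -0.012 0 0 0",
)

```text
clock: 6.67
eef_pos: [0.3376, -0.2534, -0.0074]
tool_rot: [-0.443, 0.897, 0.0, -0.0]
ft_force: [-0.8, 0.0, 0.8]
grip_width: -0.0001
grasp_force: 0.0
```

```bash
python3 - <<'E'
from h import *
i=bot.camera_info("wrist");o=bot.get_obs();p=o["eef_pos"];im=bot.camera("wrist");b=bot.camera("side");d=bot.camera_info("side")
print(p,o["ft_force"],[proj(i,p+[0,0,z]).round() for z in(0,.03)],[proj(d,p+[0,0,z]).round() for z in(0,.03)])
z=lambda m,x,y,w,h:cv2.resize(m[y:y+h,x:x+w],(400,400),interpolation=cv2.INTER_CUBIC)
cv2.imwrite("pics/c5.png",np.hstack([z(im,217,150,200,200),z(b,240,250,100,100)])[:,:,::-1])
E
```

```text
[ 0.33764949 -0.25339912 -0.007436  ] [-0.75631051  0.03650101  0.84176888] [array([317., 224.]), array([317., 246.])] [array([277., 319.]), array([276., 314.])]
```

View pics/c5.png

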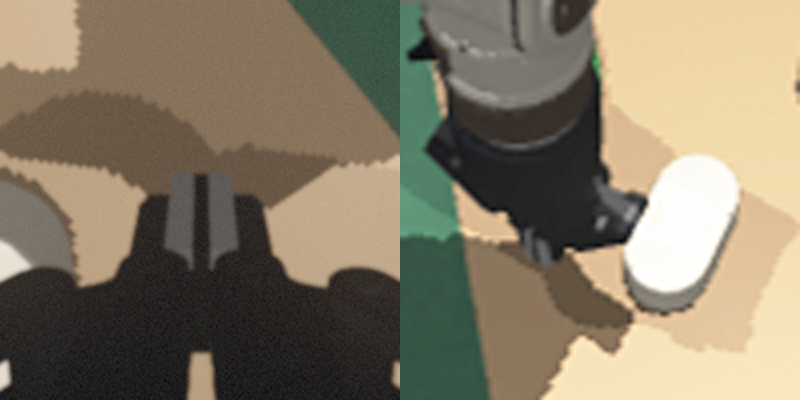

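The fingertip is at row 237.5, the same row as when it was over the soap. The fingers therefore end about 30 mm above the reported TCP, and the soap wasn't being penetrated. I'll find the true length by touching the mat.

Call:
step_arm(
  targets="-1 0 0 -0.006 0 0 0;-1 0 0 -0.012 0 0 0;-1 0 0 -0.018 0 0 0;-1 0 0 -0.024 0 0 0;-1 0 0 -0.028 0 0 0;-1 0 0 -0.028 0 0 0",
)

```text
clock: 7.27
eef_pos: [0.3376, -0.2533, -0.0216]
tool_rot: [-0.443, 0.897, 0.001, -0.0]
ft_force: [0.1, -0.4, -0.1]
grip_width: 0.0003
grasp_force: 0.0
```

Call:
step_arm(
  targets="-1 0 0 -0.003 0 0 0;-1 0 0 -0.006 0 0 0;-1 0 0 -0.006 0 0 0",
)

```text
clock: 7.52
eef_pos: [0.3379, -0.2535, -0.0242]
tool_rot: [-0.443, 0.897, 0.0, -0.0]
ft_force: [-0.6, 0.2, 0.3]
grip_width: 0.0001
grasp_force: 0.0
```

Call:
step_arm(
  targets="-1 0 0 -0.003 0 0 0;-1 0 0 -0.006 0 0 0;-1 0 0 -0.006 0 0 0",
)

```text
clock: 7.77
eef_pos: [0.3378, -0.2535, -0.0272]
tool_rot: [-0.443, 0.897, 0.0, -0.0]
ft_force: [-0.6, 0.6, 0.8]
grip_width: 0.0004
grasp_force: 0.0
```

Call:
step_arm(
  targets="-1 0 0 -0.003 0 0 0;-1 0 0 -0.006 0 0 0;-1 0 0 -0.006 0 0 0",
)

```text
clock: 8.02
eef_pos: [0.3378, -0.2535, -0.0302]
tool_rot: [-0.443, 0.897, 0.0, -0.0]
ft_force: [-0.1, 0.1, 0.0]
grip_width: -0.0
grasp_force: 0.0
```

Call:
step_arm(
  targets="-1 0 0 -0.003 0 0 0;-1 0 0 -0.006 0 0 0;-1 0 0 -0.006 0 0 0",
)

```text
clock: 8.27
eef_pos: [0.3378, -0.2535, -0.0333]
tool_rot: [-0.443, 0.897, 0.0, -0.0]
ft_force: [-0.0, -0.3, -0.2]
grip_width: -0.0004
grasp_force: 0.0
```

Call:
step_arm(
  targets="-1 0 0 -0.003 0 0 0;-1 0 0 -0.006 0 0 0;-1 0 0 -0.006 0 0 0",
)

```text
clock: 8.52
eef_pos: [0.3378, -0.2535, -0.0363]
tool_rot: [-0.443, 0.897, 0.0, -0.0]
ft_force: [0.5, 0.4, 0.2]
grip_width: -0.0003
grasp_force: 0.0
```

Call:
step_arm(
  targets="-1 0 0 -0.003 0 0 0;-1 0 0 -0.006 0 0 0;-1 0 0 -0.006 0 0 0",
)

```text
clock: 8.77
eef_pos: [0.3381, -0.2537, -0.0383]
tool_rot: [-0.443, 0.897, -0.0, 0.0]
ft_force: [-2.4, 0.5, 8.3]
grip_width: 0.0002
grasp_force: 4.5
```

Call:
step_arm(
  targets="-1 0 0 -0.003 0 0 0;-1 0 0 -0.006 0 0 0;-1 0 0 -0.006 0 0 0",
)

```text
clock: 9.02
eef_pos: [0.3382, -0.2539, -0.0384]
tool_rot: [-0.443, 0.897, -0.001, 0.0]
ft_force: [-9.0, 6.7, 40.8]
grip_width: 0.0002
grasp_force: 20.3
```

Contact with the mat comes at a reading of −0.038, so the real tip sits 38 mm above the reported TCP. I'll correct for that and grasp again.

Call:
step_arm(
  targets="-1 0 0 0.06 0 0 0;1 0 0 0.12 0 0 0;1 0.05 0.003 0.14 0 0 0;1 0.1 0.003 0.14 0 0 0;1 0.159 0.003 0.14 0 0 0;1 0.159 0.003 0.14 0 0 0;1 0.159 0.003 0.14 0 0 0",
)

```text
clock: 9.6
eef_pos: [0.4186, -0.2521, 0.0279]
tool_rot: [-0.444, 0.896, -0.0, 0.0]
ft_force: [-0.0, -0.3, 0.0]
grip_width: 0.0723
grasp_force: 0.0
```

Call:
step_arm(
  targets="1 0 0 -0.05 0 0 0;1 0 0 -0.09 0 0 0;1 0 0 -0.12 0 0 0;1 0 0 -0.128 0 0 0;1 0 0 -0.128 0 0 0;1 0 0 -0.128 0 0 0;-1 0 0 -0.128 0 0 0;-1 0 0 -0.128 0 0 0;-1 0 0 -0.128 0 0 0;-1 0 0 -0.128 0 0 0",
)

```text
clock: 10.43
eef_pos: [0.4184, -0.2527, -0.0348]
tool_rot: [-0.443, 0.897, -0.001, 0.001]
ft_force: [-0.6, 1.1, 5.4]
grip_width: 0.0488
grasp_force: 63.5
```

Call:
step_arm(
  targets="-1 0 0 0 0 0 0;-1 0 0 0 0 0 0",
)

```text
clock: 10.6
eef_pos: [0.4184, -0.2527, -0.0348]
tool_rot: [-0.443, 0.897, -0.001, 0.001]
ft_force: [-0.5, 1.0, 5.7]
grip_width: 0.049
grasp_force: 63.5
```

Call:
step_arm(
  targets="-1 0 0 0.06 0 0 0;-1 0 0 0.14 0 0 0;-1 0 0 0.22 0 0 0;-1 0.02 0.07 0.3 0 0 -0.1;-1 0.05 0.15 0.352 0 0 -0.25;-1 0.25 0.748 0.352 0 0 -1;-1 0.25 0.748 0.352 0 0 -1;-1 0.25 0.748 0.352 0 0 -1;-1 0.25 0.748 0.352 0 0 -1;-1 0.25 0.748 0.352 0 0 -1",
)

```text
clock: 11.43
eef_pos: [0.4948, -0.0208, 0.1345]
tool_rot: [-0.088, 0.996, -0.0, -0.0]
ft_force: [0.1, 0.1, -0.3]
grip_width: 0.0491
grasp_force: 63.0
```

Call:
step_arm(
  targets="-1 0.125 0.374 0 0 0 -0.3;-1 0.125 0.374 0 0 0 -0.3;-1 0.125 0.374 0 0 0 -0.3",
)

```text
clock: 11.68
eef_pos: [0.532, 0.0903, 0.1344]
tool_rot: [0.029, 1.0, -0.0, -0.0]
ft_force: [0.3, -1.0, -1.1]
grip_width: 0.0491
grasp_force: 63.0
```

Call:
step_arm(
  targets="-1 0.02 0.06 0 0 0 0.25;-1 0.02 0.06 0 0 0 0.25;-1 0.02 0.06 0 0 0 0.25;-1 0.02 0.06 0 0 0 0.25",
)

```text
clock: 12.02
eef_pos: [0.5415, 0.119, 0.1339]
tool_rot: [-0.07, 0.998, -0.0, -0.001]
ft_force: [-0.2, -0.2, -1.1]
grip_width: 0.0492
grasp_force: 63.0
```

```bash
python3 - <<'E'
from h import *
o=bot.get_obs();q=o["tool_rot"];print(o["eef_pos"],q,np.degrees(2*np.arctan2(q[1],q[0]))-90)
i=bot.camera_info("wrist");im=bot.camera("wrist");print(i["pose"][:3,3]);np.save("w6.npy",i["pose"])
cv2.imwrite("pics/w6.png",cv2.resize(im[:,:,::-1],(800,500),interpolation=cv2.INTER_CUBIC))
E
```

```text
[0.54154538 0.11902497 0.13388106] [-7.03356499e-02  9.97523050e-01 -2.98489780e-04 -7.56765622e-04] 98.06653479313508
[0.47147464 0.10982757 0.31444647]
```

View pics/w6.png

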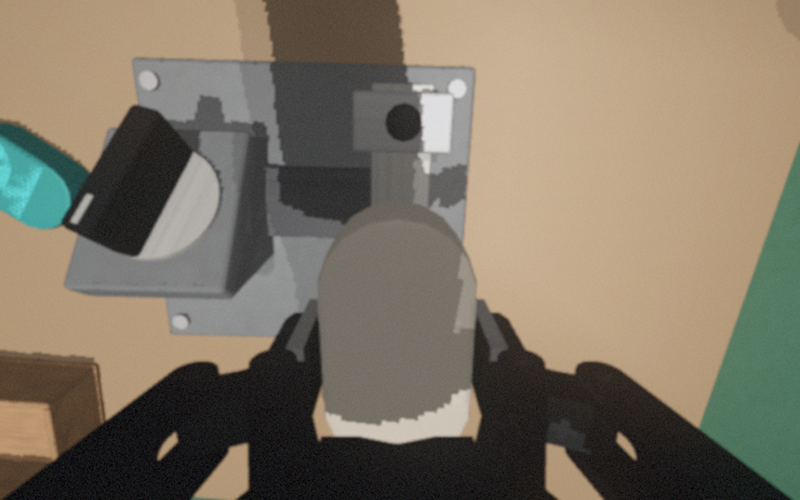

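The wrist view shows the soap held straight between the fingers (columns 320–475). The rail is centred near column 400, and the jaw's front edge is at row 152.

```bash
python3 - <<'E'
from h import *
w=bot.camera_info("wrist"); w["pose"]=np.load("w6.npy"); W=lambda x,y:(x/1.25-.1,y/1.25-.1)
c,s=np.cos(.115),np.sin(.115)
F=onz(w,*W(403,152),.067); print("jaw face top",F,"bed",F[:2]+.057*np.array([c,s]))
print("post",onz(w,*W(403,121),.111)); print("rail",onz(w,*W(371,180),.032),onz(w,*W(430,180),.032))
for u in((355,92),(452,93),(355,151),(452,153)): print(onz(w,*W(*u),.067))
print("plate",onz(w,*W(135,58),.012),onz(w,*W(474,69),.012),onz(w,*W(170,335),.012))
E
```

```text
jaw face top [0.48745755 0.11560753 0.067     ] bed [0.54408105 0.12214809]
post [0.47045274 0.11251495 0.111     ]
rail [0.5112363  0.09754534 0.032     ] [0.50560846 0.13731547 0.032     ]
[0.45851324 0.08407313 0.067     ]
[0.45139574 0.13824441 0.067     ]
[0.4908235  0.08771862 0.067     ]
[0.484006   0.14410598 0.067     ]
plate [ 0.45492759 -0.07092802  0.012     ] [0.42974283 0.15661636 0.012     ] [ 0.66199037 -0.0499782   0.012     ]
```

Call:
step_arm(
  targets="-1 0.005 0.006 -0.06 0 0 -0.04;-1 0.005 0.006 -0.13 0 0 -0.04;-1 0.005 0.006 -0.2 0 0 -0.04;-1 0.005 0.006 -0.24 0 0 -0.04;-1 0.005 0.006 -0.26 0 0 -0.04;-1 0.005 0.006 -0.27 0 0 -0.04;-1 0.005 0.006 -0.27 0 0 -0.04;-1 0.005 0.006 -0.27 0 0 -0.04",
)

```text
clock: 12.73
eef_pos: [0.546, 0.1217, 0.0008]
tool_rot: [-0.055, 0.999, 0.0, 0.001]
ft_force: [-0.3, 0.2, -0.6]
grip_width: 0.0488
grasp_force: 63.0
```

Call:
step_arm(
  targets="-1 0 0 -0.003 0 0 0;-1 0 0 -0.006 0 0 0;-1 0 0 -0.006 0 0 0",
)

```text
clock: 12.98
eef_pos: [0.5455, 0.1221, -0.0026]
tool_rot: [-0.055, 0.998, 0.0, 0.001]
ft_force: [-1.2, -1.0, -0.5]
grip_width: 0.0491
grasp_force: 63.0
```

Call:
step_arm(
  targets="1 0 0 0 0 0 0;1 0 0 0 0 0 0;1 0 0 0 0 0 0;1 0 0 0 0 0 0;1 0 0 0.04 0 0 0;1 0 0 0.12 0 0 0;1 0 0 0.2 0 0 0;1 0 0 0.26 0 0 0;1 0 0 0.26 0 0 0;1 0 0 0.26 0 0 0",
)

```text
clock: 13.82
eef_pos: [0.5468, 0.1224, 0.1292]
tool_rot: [-0.055, 0.998, 0.001, 0.003]
ft_force: [-0.5, 0.2, -0.7]
grip_width: 0.0853
grasp_force: 0.0
```

```bash
python3 - <<'E'
from h import *
o=bot.get_obs();print(o["eef_pos"],o["grip_width"],o["joint_pos"])
b=bot.camera("side");w=bot.camera("wrist");np.save("w7.npy",bot.camera_info("wrist")["pose"])
cv2.imwrite("pics/c7.png",np.hstack([cv2.resize(w[50:350,140:440],(400,400)),cv2.resize(b[150:250,280:380],(400,400),interpolation=cv2.INTER_CUBIC)])[:,:,::-1])
E
```

```text
[0.5467836  0.12240603 0.12921936] 0.08533631757332126 [ 2.20236323e-01  3.87893744e-01  4.26267105e-02  1.21938743e+00
 -3.10089182e-06  1.09744342e-01]
```

View pics/c7.png

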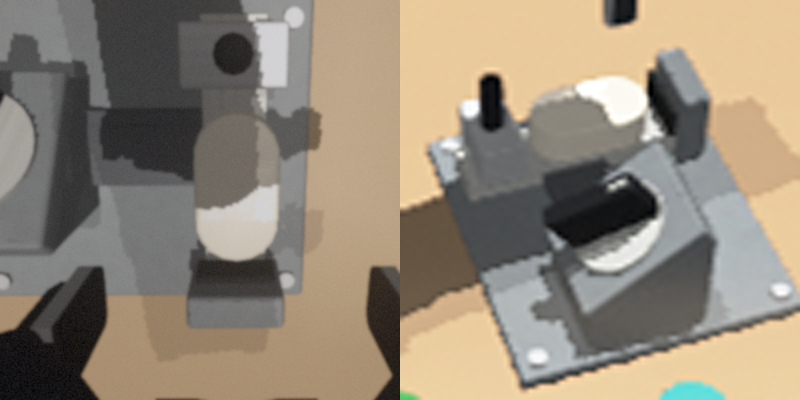

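The soap lies flat on the rail, between the jaw (crop row 88) and the stop (row 262), lined up lengthwise. Next I'll grip the jaw post and push it along holder +x.

Call:
step_arm(
  targets="1 -0.08 -0.01 0 0 0 0;1 -0.154 -0.02 0 0 0 0;1 -0.154 -0.02 0 0 0 0;1 -0.154 -0.02 -0.06 0 0 0;1 -0.154 -0.02 -0.12 0 0 0;1 -0.154 -0.02 -0.17 0 0 0;1 -0.154 -0.02 -0.184 0 0 0;1 -0.154 -0.02 -0.184 0 0 0;1 -0.154 -0.02 -0.184 0 0 0",
)

```text
clock: 14.67
eef_pos: [0.4673, 0.1118, 0.0341]
tool_rot: [-0.055, 0.998, -0.0, -0.001]
ft_force: [0.3, 0.6, 1.0]
grip_width: 0.0856
grasp_force: 0.0
```

Call:
step_arm(
  targets="-1 0 0 0 0 0 0;-1 0 0 0 0 0 0;-1 0 0 0 0 0 0;-1 0 0 0 0 0 0;-1 0 0 0 0 0 0;-1 0 0 0 0 0 0;-1 0 0 0 0 0 0;-1 0 0 0 0 0 0",
)

```text
clock: 15.33
eef_pos: [0.4682, 0.1119, 0.0351]
tool_rot: [-0.055, 0.998, 0.0, 0.001]
ft_force: [-1.1, 0.2, 5.7]
grip_width: 0.0168
grasp_force: 58.3
```

Call:
step_arm(
  targets="-1 0.01 0.001 0 0 0 0;-1 0.02 0.002 0 0 0 0;-1 0.03 0.003 0 0 0 0;-1 0.04 0.0045 0 0 0 0;-1 0.048 0.0055 0 0 0 0;-1 0.054 0.006 0 0 0 0;-1 0.054 0.006 0 0 0 0;-1 0.054 0.006 0 0 0 0",
)

```text
clock: 16.0
eef_pos: [0.4937, 0.1149, 0.0351]
tool_rot: [-0.055, 0.998, 0.0, -0.001]
ft_force: [-4.2, -0.2, 8.5]
grip_width: 0.0166
grasp_force: 59.0
```

Call:
step_arm(
  targets="-1 0.002 0 0 0 0 0;-1 0.004 0.0005 0 0 0 0;-1 0.004 0.0005 0 0 0 0",
)

```text
clock: 16.25
eef_pos: [0.4952, 0.1151, 0.0351]
tool_rot: [-0.055, 0.998, 0.0, -0.001]
ft_force: [-4.7, -0.8, 9.3]
grip_width: 0.0166
grasp_force: 59.3
```

Call:
step_arm(
  targets="1 0 0 0 0 0 0;1 0 0 0 0 0 0;1 0 0 0 0 0 0;1 0 0 0 0 0 0;1 0 0 0 0 0 0;1 0 0 0.06 0 0 0;1 0 0 0.14 0 0 0;1 0 0 0.22 0 0 0;1 0 0 0.22 0 0 0;1 0 0 0.22 0 0 0",
)

```text
clock: 17.08
eef_pos: [0.4993, 0.1157, 0.1474]
tool_rot: [-0.055, 0.998, 0.001, 0.003]
ft_force: [0.0, 0.8, -0.6]
grip_width: 0.0855
grasp_force: 0.0
```

```bash
python3 - <<'E'
from h import *
a=cv2.imread("pics/side0.png")[:,:,::-1]; b=bot.camera("side"); d=bot.camera_info("side")
for n,m in(("old",a),("new",b)):
    c=m[160:195,285:335].max(2)<45
    v,u=np.nonzero(c); k=u+285<330; n1,l,st,ce=cv2.connectedComponentsWithStats(c.astype(np.uint8))
    print(n,[(s.tolist(),(e+[285,160]).round(1)) for s,e in zip(st[1:],ce[1:]) if s[4]>8])
for x in(0,.026): print(proj(d,np.array([.4695,.1120,.111])+x*np.array([.994,.11,0])))
i=bot.camera_info("wrist");w=bot.camera("wrist");np.save("w8.npy",i["pose"]);cv2.imwrite("pics/w8.png",w[:,:,::-1])
p=proj(i,(.4955,.1148,.111));print(p,bot.get_obs()["eef_pos"])
x,y=p.astype(int);c=(w[max(y-40,0):y+40,x-40:x+40].max(2)<40).astype(np.uint8)
n1,l,st,ce=cv2.connectedComponentsWithStats(c)
for s,e in zip(st[1:],ce[1:]):
    if s[4]>40: print(s,onz(i,e[0]+x-40,e[1]+max(y-40,0),.111))
E
```

```text
old [([16, 9, 4, 14, 47], array([302.5, 176. ]))]
new [([24, 7, 5, 14, 55], array([310.7, 173.5]))]
[301.52016934 170.10710746]
[310.30240558 168.12297642]
[315.94589115 202.60853501] [0.49631381 0.11506844 0.14386263]
[33 16 13 12 63] [0.48203645 0.11174892 0.111     ]
```

The post moved about 25 mm in the side view and stayed there after release, so the jaw has latched. I've used all 10 views, so I'll triangulate the knob's outer end face from positions read off the earlier ones.

```bash
python3 - <<'E'
from h import *
w1=bot.camera_info("wrist");w1["pose"]=np.load("w1.npy");w6=dict(w1);w6["pose"]=np.load("w6.npy")
sd=bot.camera_info("side");sc=bot.camera_info("scene")
W=lambda x,y:(x/1.25-.1,y/1.25-.1);S=lambda x,y:(285+x/4-.4,195+y/4-.4); D=lambda x,y:(280+(x-400)/4-.4,158+y/4-.4)
O=[(w1,W(300,203)),(w6,W(113,168)),(sd,D(601,168)),(sc,S(122,56))]
def tri(O):
    A=np.zeros((3,3));b=np.zeros(3)
    for i,uv in O:
        o,d=ray(i,*uv);d=d/np.linalg.norm(d);M=np.eye(3)-np.outer(d,d);A+=M;b+=M@o
    p=np.linalg.solve(A,b);return p,[np.round(proj(i,p)-uv,1) for i,uv in O]
R=np.array([[np.cos(.11),-np.sin(.11)],[np.sin(.11),np.cos(.11)]])
for sub in([0,1],[0,2],[1,2],[0,1,2],[0,1,2,3]):
    p,r=tri([O[k] for k in sub]); print(sub,p.round(4),"bedframe",(R.T@(p[:2]-[.544,.122])).round(4),r)
# fit bar model: unknown knob_grip xz(bed frame), y, z, angle against outer corners + disc centre
n=np.array([-np.sin(np.radians(35)),0,np.cos(np.radians(35))]);up=np.array([np.cos(np.radians(35)),0,np.sin(np.radians(35))]);rt=np.array([0,-1.,0])
C=[(w1,W(303,158),-1,0),(w1,W(325,165),-1,1),(w1,W(298,250),1,1),(w1,W(275,241),1,0),(w6,W(133,106),-1,0),(w6,W(65,222),1,0),
(sd,D(548,180),-1,1 if 0 else 1),(sd,D(635,141),1,1),(sd,D(657,153),1,0)]
def pt(q,e,k):
    a=q[3];ax=np.cos(a)*up+np.sin(a)*rt;sdn=-np.sin(a)*up+np.cos(a)*rt   # sdn: to -y side
    h=q[:3]+.014*n+e*.034*ax+(-1 if k else 1)*.008*sdn
    return np.r_[R@h[:2]+[.544,.122],h[2]]
f=lambda q:np.concatenate([proj(i,pt(q,e,k))-uv for i,uv,e,k in C])
r=least_squares(f,[0,-.135,.12,.3],loss="soft_l1");print(r.x,r.fun.reshape(-1,2).round(1))
g=r.x[:3];print("grip world",R@g[:2]+[.544,.122],g[2])
E
```

```text
[0, 1] [ 0.5112 -0.0138  0.1272] bedframe [-0.0475 -0.1314] [array([ 0.2, -2.6]), array([-0.5,  4.4])]
[0, 2] [ 0.518  -0.0167  0.1156] bedframe [-0.0411 -0.135 ] [array([-0.2,  1.9]), array([-0.7,  0.2])]
[1, 2] [ 0.5147 -0.0197  0.1187] bedframe [-0.0447 -0.1377] [array([-0.9,  7.2]), array([-1.6,  0.4])]
[0, 1, 2] [ 0.5151 -0.0181  0.1181] bedframe [-0.0441 -0.1361] [array([-2.2, -0.7]), array([2.6, 8.1]), array([-1.6,  0.1])]
[0, 1, 2, 3] [ 0.5151 -0.0188  0.1184] bedframe [-0.0442 -0.1368] [array([-3. , -0.7]), array([1.1, 7.9]), array([-1.5,  0.2]), array([0.5, 0.2])]
[-0.0389882  -0.13363725  0.10880098  0.23713277] [[-0.7  0.4]
 [-2.7 -2.3]
 [-1.1 -6.3]
 [ 0.7 -2.5]
 [ 1.8  2.8]
 [-0.3  9.9]
 [-1.  -1.3]
 [-0.7 -1.8]
 [-5.2  0.3]]
grip world [ 0.51991791 -0.01510961] 0.10880098398491175
```

Call:
step_arm(
  targets="1 0.01 -0.13 0 0 0 0;1 0.022 -0.264 0 0 0 0;1 0.022 -0.264 0 0 0 0;1 0.022 -0.264 -0.03 0.0855 -0.773 0;1 0.022 -0.264 -0.03 0.0855 -0.773 0;1 0.022 -0.264 -0.03 0.0855 -0.773 0;1 0.022 -0.264 -0.03 0.0855 -0.773 0;1 0.022 -0.264 -0.03 0.0855 -0.773 0;1 0.022 -0.264 -0.03 0.0855 -0.773 0;1 0.022 -0.264 -0.03 0.0855 -0.773 0",
)

```text
clock: 18.02
eef_pos: [0.501, -0.0165, 0.1236]
tool_rot: [-0.052, 0.954, 0.017, 0.295]
ft_force: [-0.3, -0.5, -0.1]
grip_width: 0.0854
grasp_force: 0.0
```

Call:
step_arm(
  targets="1 0 0 0 0.181 0.02 -0.261;1 0 0 0 0.181 0.02 -0.261;1 0 0 0 0.181 0.02 -0.261;1 0 0 0 0.181 0.02 -0.261",
)

```text
clock: 18.35
eef_pos: [0.5101, -0.0169, 0.1308]
tool_rot: [0.065, 0.951, 0.053, 0.296]
ft_force: [-0.0, -0.8, 0.0]
grip_width: 0.0855
grasp_force: 0.0
```

```bash
python3 - <<'E'
from h import *
from scipy.spatial.transform import Rotation as Ro
o=bot.get_obs();i=bot.camera_info("wrist");w=bot.camera("wrist");np.save("w9.npy",i["pose"]);np.save("w9i.npy",w)
Rt=Ro.from_quat(o["tool_rot"]).as_matrix();print(o["eef_pos"],Rt.round(3),o["joint_pos"])
g=np.array([.520,-.0151,.109]);n=np.array([-.570,-.063,.819])
print("grip",proj(i,g),"outer",proj(i,g+.014*n),"disc",proj(i,g-.024*n), "tip",proj(i,o["eef_pos"]-.038*Rt[:,2]))
c=w.astype(int);m=(c.max(2)<60).astype(np.uint8)
n1,l,st,ce=cv2.connectedComponentsWithStats(m)
for k in range(1,n1):
    if st[k,4]>300:
        v,u=np.nonzero(l==k);print(st[k],ce[k].round(),cv2.minAreaRect(np.c_[u,v].astype(np.float32)))
E
```

```text
[ 0.51011831 -0.01688211  0.13078795] [[-0.816  0.092  0.571]
 [ 0.155  0.986  0.063]
 [-0.557  0.139 -0.819]] [-0.12092771 -0.10458356 -0.77505755  0.30131108  0.13138522  0.05556539]
grip [315.75881623 205.14317503] outer [315.64211663 212.37209443] disc [315.92816969 194.6526285 ] tip [315.93354352 254.61939035]
[346  77  89  30 643] [394.  92.] ((391.62310791015625, 95.54154968261719), (15.898918151855469, 90.43500518798828), 74.96218872070312)
[ 483   94   58   59 1683] [510. 122.] ((510.8658752441406, 123.20732879638672), (66.99855041503906, 30.45388412475586), 51.34019470214844)
[ 298  145   26  111 1002] [307. 176.] ((310.5, 200.0), (110.0, 25.0), 90.0)
[    0   250   640   150 44180] [325. 354.] ((319.5, 324.5), (149.0, 639.0), 90.0)
```

```bash
python3 - <<'E'
from h import *
w=np.load("w9i.npy");g=w.max(2).astype(int)
for r in range(130,265,10):
    row=g[r,260:372:4]; print(r," ".join(f"{x:3d}" for x in row))
E
```

```text
130  70  81  90 105 120 122  92  91  73  73  69  74  67  69  79 126 134 122 128 130 132 119 123 118 113  97 101 104
140 133 132 131 134 134 128 102  92  83  76  72  72  72  74  70  73 116 126 134 133 134 134 133 115 113 105 102 103
150 132 131 133 134 100  98  76 117 113 102  76  34  38  31  40  39 135 190 186 146 104 121 134 132 118 113 118 140
160 136 133 134  84 173 189 142 137 122  99  45  51  53  56  59  47  90 190 190 195 193 191 152 135 135 138 122 144
170 137 131 134 192 185 191 174 136 118  97  51  55  53  59  62  64 107 191 194 196 195 191 191 196 141 138 135 124
180 134 123 186 189 186 193 166 136 114  98  45  53  61  60  64  67 130 192 195 193 195 190 192 195 195 140 140 125
190 138 165 190 190 186 190 150 133 122 102  49  58  59  61  70  66 154 191 195 200 197 190 196 199 196 154 139 141
200 133 141 192 192 188 197 189 144 124  97  54  62  65  64  71  71 158 194 199 199 196 195 199 198 199 143 144 145
210 126 136 145 192 188 193 191 196 141  99  48  63  62  67  72  73 166 193 200 201 198 198 199 200 145 143 143 144
220 176 127 134 136 167 194 192 196 194 153  56  61  65  67  73  71 176 193 202 203 197 197 166 143 141 141 142 141
230 180 168 132 137 132 131 134 149 187 193  50  62  69  71  79  73 193 194 197 156 139 142 144 145 145 145 143 141
240 179 178 153 137 136 133 138 137 134 130  54  69 173 175  86  63 136 137 142 142 144 146 141 145 145 145 153 165
250 179 178 178 137 135 132 134 134 137 133  57  64 185 173  79  64 161 176 178 178 180 178 179 179 180 180 178 179
260 180 178 179 180 152 159 173 179 179 180 173 170 168 168 158 173 180 178 180 178 179 179 180 179 179 179 177 180
```

```bash
python3 - <<'E'
from h import *
i=bot.camera_info("wrist");i["pose"]=np.load("w9.npy")
g=np.array([.520,-.0151,.109]);n=np.array([-.570,-.063,.819]);up=np.array([.814,.09,.574])
r=np.array([-.11,.994,0]);ax=np.cos(.25)*up-np.sin(.25)*r; sy=np.cross(n,ax)
def f(q):
    c=g+q[0]*ax+q[1]*sy+q[2]*n
    P=lambda e,s,h:proj(i,c+e*ax+s*sy+h*n)
    return np.r_[P(-.034,0,.014)-[310.7,154],P(.034,0,.014)-[310.7,256.5],P(0,.034,-.025)[0]-357,P(0,-.034,-.025)[0]-268,P(0,.008,.014)[0]-322.5,P(0,-.008,.014)[0]-299]
f0=f([0,0,0]);s=1
if f0[4]>20: sy=-sy; print("flip")
R=least_squares(f,[0,0,0]);print(R.x,R.fun.round(1));q=R.x
c=g+q[0]*ax+q[1]*sy+q[2]*n;print("grip",c,"TCP target",c+.057*np.array([.571,.063,-.819]))
E
```

```text
[ 0.00055749 -0.00304811 -0.0108343 ] [ 0.2  0.7  0.3 -0.7  0.1 -1.2  1.  -0.6]
grip [ 0.52634099 -0.01750904  0.10000432] TCP target [ 0.55888799 -0.01391804  0.05332132]
```

Call:
step_arm(
  targets="1 0.03 0.002 -0.048 0 0 0;1 0.06 0.0035 -0.096 0 0 0;1 0.08 0.0045 -0.127 0 0 0;1 0.093 0.0054 -0.148 0 0 0;1 0.093 0.0054 -0.148 0 0 0;1 0.093 0.0054 -0.148 0 0 0",
)

```text
clock: 18.9
eef_pos: [0.5544, -0.014, 0.0546]
tool_rot: [0.066, 0.952, 0.053, 0.295]
ft_force: [-0.3, -0.1, 0.7]
grip_width: 0.0855
grasp_force: 0.0
```

Call:
step_arm(
  targets="-1 0 0 0 0 0 0;-1 0 0 0 0 0 0;-1 0 0 0 0 0 0;-1 0 0 0 0 0 0;-1 0 0 0 0 0 0;-1 0 0 0 0 0 0;-1 0 0 0 0 0 0",
)

```text
clock: 19.48
eef_pos: [0.5546, -0.0149, 0.0591]
tool_rot: [0.067, 0.951, 0.053, 0.299]
ft_force: [-22.5, -3.7, 30.4]
grip_width: 0.0156
grasp_force: 72.7
```

Call:
step_arm(
  targets="-1 -0.004 -0.0004 0.005 0 0 0;-1 -0.006 -0.0006 0.009 0 0 0;-1 -0.006 -0.0006 0.009 0 0 0",
)

```text
clock: 19.73
eef_pos: [0.5535, -0.0149, 0.0598]
tool_rot: [0.066, 0.951, 0.053, 0.297]
ft_force: [25.4, -0.7, -27.3]
grip_width: 0.0155
grasp_force: 65.7
```

Call:
step_arm(
  targets="-1 0.003 0.0003 -0.0044 0 0 0;-1 0.003 0.0003 -0.0044 0 0 0",
)

```text
clock: 19.9
eef_pos: [0.5538, -0.0149, 0.0596]
tool_rot: [0.067, 0.951, 0.053, 0.298]
ft_force: [-1.0, -2.3, 3.4]
grip_width: 0.0151
grasp_force: 72.1
```

Call:
step_arm(
  targets="-1 0 0 0 0.091 0.01 -0.13;-1 0 0 0 0.181 0.02 -0.261;-1 0 0 0 0.272 0.03 -0.391;-1 0 0 0 0.363 0.04 -0.522;-1 0 0 0 0.363 0.04 -0.522",
)

```text
clock: 20.32
eef_pos: [0.5534, -0.0162, 0.0593]
tool_rot: [0.303, 0.904, 0.124, 0.275]
ft_force: [-3.2, -5.4, 3.7]
grip_width: 0.0151
grasp_force: 72.1
```

Call:
step_arm(
  targets="-1 0 0 0 0.085 0.01 -0.122;-1 0 0 0 0.171 0.019 -0.245;-1 0 0 0 0.256 0.028 -0.367;-1 0 0 0 0.341 0.038 -0.49;-1 0 0 0 0.341 0.038 -0.49;-1 0 0 0 0.341 0.038 -0.49",
)

```text
clock: 20.82
eef_pos: [0.5526, -0.017, 0.0586]
tool_rot: [0.504, 0.81, 0.183, 0.238]
ft_force: [-4.1, -8.3, 3.9]
grip_width: 0.0151
grasp_force: 72.2
```

```bash
python3 - <<'E'
from h import *
from scipy.spatial.transform import Rotation as Ro
o=bot.get_obs();R=Ro.from_quat(o["tool_rot"]).as_matrix()
c,s=np.cos(.11),np.sin(.11);H=np.array([[c,-s,0],[s,c,0],[0,0,1]]);t=np.radians(35)
bar=-(H.T@R)[:,0];print("bar angle",np.arctan2(-bar[1],bar[0]*np.cos(t)+bar[2]*np.sin(t)),o["ft_torque"],o["ft_force"],o["joint_pos"])
E
```

```text
bar angle 1.2212946300422802 [-0.93441091  0.72161578 -0.62893183] [-4.12106397 -8.34081266  3.94581926] [-0.10148442  0.12289006 -0.80347881  0.04314851  0.11450308  1.04732629]
```

Call:
step_arm(
  targets="1 0 0 0 0 0 0;1 0 0 0 0 0 0;1 0 0 0 0 0 0;1 0 0 0 0 0 0;1 0 0 0 0 0 0;1 -0.03 -0.003 0.043 0 0 0;1 -0.07 -0.008 0.1 0 0 0;1 -0.114 -0.0126 0.164 0 0 0;1 -0.114 -0.0126 0.164 0 0 0;1 -0.114 -0.0126 0.164 0 0 0",
)

```text
clock: 21.65
eef_pos: [0.497, -0.0208, 0.1434]
tool_rot: [0.502, 0.81, 0.187, 0.24]
ft_force: [0.4, -0.9, 0.8]
grip_width: 0.0855
grasp_force: 0.0
```

```bash
python3 - <<'E'
from h import *
i=bot.camera_info("wrist");w=bot.camera("wrist");np.save("w10i.npy",w)
o=bot.get_obs();print(o["eef_pos"],o["grip_width"])
c0=np.array([.5263,-.0175,.100]);n=np.array([-.570,-.063,.819]);up=np.array([.814,.09,.574]);r=np.array([-.11,.994,0])
g=w.max(2)
for a in(.25,.65,1.0,1.05,1.1,1.15,1.2,1.25,1.3):
    ax=np.cos(a)*up-np.sin(a)*r; sy=np.cross(n,ax)
    v=[]
    for e in np.linspace(-.033,.033,23):
        for s in(-.0065,.0065,0):
            u=proj(i,c0+e*ax+s*sy+.014*n).round().astype(int)
            if 0<=u[0]<640 and 0<=u[1]<400: v.append(g[u[1],u[0]])
    print(a,len(v),np.mean(np.array(v)<95).round(2))
# jaw & soap check from side
b=bot.camera("side");m=(b[160:195,285:335].max(2)<45).astype(np.uint8)
k,l,st,ce=cv2.connectedComponentsWithStats(m);print([(s.tolist(),(e+[285,160]).round(1)) for s,e in zip(st[1:],ce[1:]) if s[4]>20])
x,y=np.int32(proj(i,c0+.014*n));d=(g[y-60:y+60,x-60:x+60]<95).astype(np.uint8)
k,l,st,ce=cv2.connectedComponentsWithStats(d);j=l[60,60];vv,uu=np.nonzero(l==j);print(j,st[j],cv2.minAreaRect(np.c_[uu,vv].astype(np.float32)))
E
```

```text
[ 0.49638881 -0.02060521  0.14128872] 0.08534913542839594
0.25 69 0.32
0.65 69 0.46
1.0 69 0.68
1.05 69 0.68
1.1 69 0.7
1.15 69 0.65
1.2 69 0.67
1.25 69 0.61
1.3 69 0.68
[([0, 0, 40, 35, 543], array([296.5, 172.5]))]
1 [   0    0   68  109 4055] ((33.5, 54.0), (108.0, 67.0), 90.0)
```

```bash
python3 - <<'E'
from h import *
w=np.load("w10i.npy");g=w.max(2).astype(int);i=bot.camera_info("wrist")
c0=np.array([.5263,-.0175,.100]);n=np.array([-.570,-.063,.819])
print(proj(i,c0+.014*n))
for r in range(130,265,9): print(r," ".join(f"{x:3d}" for x in g[r,250:382:5]))
E
```

```text
[319.73694328 207.6387677 ]
130  69  64  66 101 129 129 129 129 130 130 124 117  89  68  69  89 136 141 142 139 142 143 142 142 142 141 171
139  69  64  71  89  88  88  78  97 124 115 125 130 131 130 130 125 113  89  72 112 142 143 139 140 139 156 178
148  59  64  68  72  67  67  66  71  69  71  80  59  61  65 105 127 130 131 133 136 130 114  91 103 140 178 178
157  62  64  65  72  71  71  63  93  98 105  61  38  42  35  46 180 183 186 156 136 134 133 134 134 136 129 113
166  61  66  71  70  70  84  97  96  99  95  45  40  49  48  49 174 180 186 184 183 136 137 136 132 133 135 136
175  85  91  70  73  79  99  97  98  98  99  49  42  48  47  44 176 183 186 184 183 188 136 135 132 138 136 134
184 106  78  68  69  97 104  99  97  98  97  48  47  43  46  46 177 183 185 183 183 188 173 133 135 136 139 145
193 130 104  86  88 124 127 124  95 100  98  48  45  48  43  46 175 181 187 180 183 185 177 134 137 133 136 177
202 129 120  86  91 112 122 120  96 100  99  51  45  46  44  45 178 184 184 180 184 184 144 133 133 129 175 181
211 128 117  86  88  92 122 123  98 101  95  58  52  51  52  50 179 182 187 181 183 159 133 131 129 168 178 179
220 132 126 130 118  89  89  88  97 100  96  60  52  56  56  53 181 184 184 180 130 131 131 129 152 179 179 178
229 179 179 178 180 173 142 130 131 130 126  73  57  54  53  50 176 146 129 128 127 132 130 135 176 178 179 178
238 175 177 180 176 176 179 177 180 175 176 103  53 169  72  54 127 128 131 131 128 131 134 179 180 177 178 179
247  81  78 116 178 178 178 179 177 176 177 115  58 170  71  54 172 142 126 126 128 130 171 177 179 177 179 178
256 163 165 166 136 181 179 180 178 179 177 180 178 179 176 177 177 180 178 167 173 173 177 175 178 179 178 179
```

The knob bar lines up with the released tool, at about 1.2 rad, so it is past the detent. I'll back the arm away and check the jaw and soap.

Call:
step_arm(
  targets="1 -0.05 0 0.08 0 0 0;1 -0.1 0 0.16 0 0 0;1 -0.15 0.1 0.24 0 0 0;1 -0.2 0.2 0.32 0 0 0;1 -0.25 0.3 0.36 0 0 0;1 -0.25 0.4 0.36 0 0 0;1 -0.25 0.4 0.36 0 0 0;1 -0.25 0.4 0.36 0 0 0",
)

```text
clock: 22.42
eef_pos: [0.3715, 0.1755, 0.3174]
tool_rot: [0.503, 0.811, 0.185, 0.237]
ft_force: [1.3, -0.1, -0.3]
grip_width: 0.0854
grasp_force: 0.0
```

```bash
python3 - <<'E'
from h import *
d=bot.camera_info("side");b=bot.camera("side");np.save("s11.npy",b)
m=(b[160:195,285:335].max(2)<45).astype(np.uint8)
k,l,st,ce=cv2.connectedComponentsWithStats(m);print([(s.tolist(),(e+[285,160]).round(1)) for s,e in zip(st[1:],ce[1:]) if s[4]>20])
R=np.array([[np.cos(.11),-np.sin(.11)],[np.sin(.11),np.cos(.11)]])
P=lambda x,y,z:np.r_[R@[x,y]+[.544,.122],z]
print("soap top line (x along bed, y=0, z=.062)")
for x in np.arange(-.04,.072,.004):
    u=proj(d,P(x,0,.062)).round().astype(int); print(round(x,3),u,b[u[1],u[0]])
s=bot.camera("scene");sc=bot.camera_info("scene")
for x in np.arange(-.04,.072,.004):
    u=proj(sc,P(x,0,.062)).round().astype(int); print(round(x,3),u,s[u[1],u[0]])
print(bot.get_obs()["eef_pos"],bot.get_obs()["ft_force"])
E
```

```text
[([24, 7, 5, 14, 52], array([310.7, 174.2]))]
soap top line (x along bed, y=0, z=.062)
-0.04 [313 179] [102 103 105]
-0.036 [314 179] [186 188 189]
-0.032 [316 179] [217 217 218]
-0.028 [317 178] [254 254 249]
-0.024 [318 178] [255 255 253]
-0.02 [320 178] [254 254 252]
-0.016 [321 177] [254 254 252]
-0.012 [322 177] [254 254 252]
-0.008 [323 177] [254 254 252]
-0.004 [325 177] [254 254 253]
-0.0 [326 176] [254 254 254]
0.004 [327 176] [254 254 254]
0.008 [328 176] [254 254 254]
0.012 [330 175] [254 254 255]
0.016 [331 175] [254 254 255]
0.02 [332 175] [254 254 254]
0.024 [334 174] [254 254 254]
0.028 [335 174] [254 254 253]
0.032 [336 174] [254 254 253]
0.036 [337 174] [254 254 251]
0.04 [339 173] [254 254 251]
0.044 [340 173] [254 254 251]
0.048 [341 173] [254 254 252]
0.052 [342 172] [255 255 254]
0.056 [344 172] [253 251 238]
0.06 [345 172] [118 114 105]
0.064 [346 172] [49 52 52]
0.068 [347 171] [64 67 68]
-0.04 [355 227] [216 211 206]
-0.036 [355 228] [219 215 212]
-0.032 [355 229] [130 123 106]
-0.028 [355 230] [255 255 238]
-0.024 [355 231] [255 255 242]
-0.02 [354 232] [251 250 236]
-0.016 [354 233] [250 250 236]
-0.012 [354 234] [250 250 237]
-0.008 [354 235] [250 251 238]
-0.004 [353 236] [250 250 238]
-0.0 [353 237] [250 250 244]
0.004 [353 238] [250 250 248]
0.008 [353 239] [250 250 248]
0.012 [352 240] [250 250 244]
0.016 [352 241] [250 250 244]
0.02 [352 242] [250 251 238]
0.024 [352 243] [250 251 239]
0.028 [351 245] [250 251 243]
0.032 [351 246] [250 250 238]
0.036 [351 247] [250 251 239]
0.04 [351 248] [250 251 240]
0.044 [350 249] [250 251 240]
0.048 [350 250] [250 251 242]
0.052 [350 251] [253 253 245]
0.056 [350 252] [255 255 249]
0.06 [349 253] [193 187 174]
0.064 [349 254] [93 91 88]
0.068 [349 255] [162 162 159]
[0.36989251 0.18487729 0.31854769] [ 0.20366945  0.26012955 -0.03924288]
```

```bash
python3 -c "
from workcell import bot
print(bot.job_done())"
```

```text
the job is handed in; nothing more can be done
None
```

The job is handed in: the camera checks show the soap lying flat between jaw and stop, the jaw held in its notch, the knob turned to about 1.2 rad (past its detent), and everything let go by 22.4 s; no score came back.

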